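Fit a splined change gear to the lathe's feed drive and hold it home against its spring

TASK

On the bench lies the lathe's feed drive with its cover off: throw the cam lever right over to its other stop, so that the idler gear draws back out of the way, and then put the small gear (the one with a hub and a splined bore) on the splined shaft, hub upward, turning it until the splines mesh and sliding it down. Push it fully home against the sprung washer, so that the clip groove near the shaft's end stands clear above the hub, and finish while still holding it pressed there for me to snap the retaining clip in: do not let go. Leave the lever thrown over, and leave the large gear and the oil bottle where they are.

Things in the scene. Friction and masses are not known exactly. Their poses are not given: they have to be found in the camera images.
- gearbox: the feed drive: low grey casing, 156 (x) x 236 (y) x 45 mm, bolted down; origin at the centre of its underside, z up, -x its long front side towards the robot. On its deck, from right to left as seen from the robot: the splined shaft (at -28, -60 mm), a 44 mm idler gear with a 76 mm gear behind it (faces 69, nuts 84 mm above the bench), the lever. A retaining clip lies on the deck
- shaft_nose (a point): centre of the upper end of the vertical splined shaft, 97 mm above the bench; z up. The end is a plain round nose of 21 mm diameter and 20 mm length, its first 4 mm tapered from 15 mm, with a dark clip groove 9 to 11.5 mm below the end
- shaft_splines (a point): point on the shaft's axis where its splines begin, 20 mm below its end; x axis through one of six straight splines every 60 degrees, 28 mm over their tops, 7 mm wide, bevelled at the upper end, running down to the foot. The shaft stands at any angle and is held stiffly by the gear train (0.5 N m to turn it)
- thrust_washer (a joint): sprung brass washer (39 mm) round the foot of the shaft, in m: 0 up (its top 34 mm below the shaft's end), 0.008 down on its stop (42 mm below the shaft's end); the spring pushes up with 6 N at 0, rising evenly to 12 N at 0.008, and lifts the small gear again when that is let go
- cam_lever (a joint): angle of the cam lever about its vertical pivot, rad: 0 locked, its arm along the casing's -x towards the robot and the idler in mesh; it turns clockwise seen from above, by way of the casing's left (+y), to its stop at 2.0, the idler then right back. It stays where it is left and takes about 2 N at the knob
- lever_knob (a point): centre of the top of the lever's upright round knob, 94 mm above the bench; the knob is 16 mm in diameter, can be taken from its top down to 28 mm below it, and swings at 75 mm radius about lever_pivot
- lever_pivot (a point): point on the vertical axis of the lever, at the height of the top of the knob
- idler_slide (a joint): how far the cam has drawn the idler gear back from the splined shaft, in m: 0 in mesh (it then overlaps the place of the small gear by 4 mm and blocks it), about 0.011 with the lever right over
- small_gear: the gear to fit: loose, steel, 0.2 to 0.4 kg, at first flat on the bench, hub up. 32 teeth, 68 mm over the teeth, 14 mm thick; on top a round hub of 40 mm diameter up to 28 mm above the underside. Origin at the centre of the underside, z up through the hub. Fully home its underside is 42 mm, its hub's top 14 mm below the shaft's end
- gear_bore (a point): centre of the small gear's bore at the top of the hub, 28 mm above its underside; the bore goes right through: 22.6 mm diameter with six slots every 60 degrees, 8.2 mm wide and 29.8 mm across, one of them on the x axis
- large_gear: bystander: loose steel gear of 44 teeth, 92 mm over the teeth, 12 mm thick, no hub, plain bore with one keyway, lying flat; origin at the centre of its underside. The two gears swap places between runs
- oil_bottle: bystander: small brown dropper bottle with a black cap, 33 mm in diameter, 102 mm high, standing on the bench; origin at the centre of its underside
- parts_cabinet: obstacle: tall steel cabinet of small drawers at the back, 352 mm wide (y), 637 mm high; its front with the drawer lips is at about x = 0.65 from y = -0.32 to 0.05, so a wide swing of the hand between the gears and the feed drive strikes it: pass closer to the robot, but above the red vice at the bench's near edge (up to x = 0.44, y = -0.06 to 0.11, 160 mm high)
Not all that is in view belongs to the job. Of the things that look like the small_gear, the middle-sized one is meant.

How it is judged:
By the outcome, as a careful person would: the job done as asked, in the order asked, and still so for the second after the job is handed in, while the arm keeps its last pose, push and grip.
It also fails if it takes over 64 s, if anything falls off the work surface, if the arm or the gripper's body presses on something with over 40 N, if the wrist force passes 120 N, or if a joint passes its speed limit or range.

ROBOT

A 7-joint arm with a two-finger parallel gripper is mounted at the origin on a cart in front of the work surface, level with it; the furniture and walls round the work are solid. World frame = base frame: x ahead of the robot, y to its left, z up, the work surface at z = 0. Lengths are in m, angles in rad, forces in N, time in s.
With the tool pointing down it reaches from about 0.4 to 0.875 m from the base axis. Payload 6.5 kg.
Tool frame: the origin (TCP) lies on the centre line of the jaws, within the pads' length; the fingertips stand 22 mm ahead of it and the grasp point (between the pads) lies 3 mm ahead of it; z points along the fingers, y is the line along which they close (so a half turn about z gives the same grasp; the last joint's range is limited). The gripper opens to 88 mm and grips with 3 to 60 N. Pads are 18 mm wide; open, the fingers measure 123 mm over their backs; the gripper's body (75 mm by 187 mm) begins 45 mm behind the grasp point.
Start: joints at [-1.3, 0.536, -0.004, 1.538, 0.003, 1.067, -0.071], TCP at [0.215, 0.613, 0.261] pointing down, gripper open.
Joint ranges: [-2.7, 2.7], [-0.37, 2.16], [-1.27, 1.26], [0.24, 2.4], [-1.31, 4.45], [0.19, 1.91], [-2.76, 2.76]. Speed limits (rad/s): [2.39, 2.39, 3.14, 3.14, 3.14, 3.14, 3.14].

INTERFACE

Orientations are given as a 3x3 rotation matrix whose columns are the frame's x, y, z axes.
In Python, from cell import readout, eyes, ctrl gives the robot as it stands.
- The arm moves only by the tool hand_motion, called by a JSON object that holds its "fn" and its "kwargs", one argument or row to a line. Schema: {"type":"object","properties":{"segments":{"type":"array","items":{"type":"object","properties":{"rot":{"type":"array","items":{"type":"number"},"minItems":3,"maxItems":3},"d":{"type":"array","items":{"type":"number"},"minItems":3,"maxItems":3},"aperture":{"type":"number"}},"additionalProperties":false,"required":["aperture"]},"minItems":1,"maxItems":12},"only":{"type":"string"},"quiet":{"type":"boolean"},"lines":{"type":"string"}},"required":["segments"],"additionalProperties":false}. segments is a list of rows, 1 to 12 of them, each an object with the fields rot (a list: a rotation vector rx, ry, rz in normalised numbers (1 is pi rad)), d (a list: dx, dy, dz in fractions of the full range, 1 being 80 cm), aperture (the finger opening in m); a field left out counts as zero (the opening has to be given); each row is the pose to reach, as a shift and turn from the pose commanded when the call began, along the tool's axes at that moment; what a row does not reach only later rows make up. A row lasts 1/8 s, in which the tool goes at most 0.0625 m and 0.188 rad, less where a joint would pass 70% of its speed; a pose out of reach is approached as far as the arm can. The fingers move at their own pace and stop on an object; the grip force is fixed at half the most. Time passes only in rows, so rows that do not move let the fingers close. The tool returns the time, the measured TCP pose, the force, the opening and the grip force at its end. only (a regular expression) keeps the lines of the reply that match it, lines (a string "A,B") keeps lines A to B, and quiet returns only ok. No shift or turn number may pass 1 either way. Input that does not fit is refused with a message, and nothing moves.
- readout.state(): the state, without advancing time (a new reading comes with each control period).
- eyes.get_image(name): name is "side" or "top" or "wrist"; returns the picture (420x560x3 uint8, red, green, blue); there is no depth.
- eyes.calibration(name): a dict with "mtx" (3x3 intrinsics, pixels), "eye" and "attitude" of the camera in the world. Camera axes: x right, y up, looking along -z (the intrinsics and any distortion apply to the point x, -y, -z); pixel columns grow to the right and rows downward; lengths in m; the calibration is good to about 2 mm. A picture is of the moment at which its call begins: read the wrist's pose just before it. calibration takes no time and is no camera call; for the wrist camera it gives the pose at the moment of the call.
- ctrl.sign_off(): hands the job in; it is judged then, once.
The state is a dict: "time": time; "joints": joint angles; "qd": joint speeds; "joint_torque": joint torques, N m; "eef_pos": TCP position; "orientation": TCP orientation; "contact_force": force on the tool from outside, world axes, zero at the start; "moment": the same for the moment, N m; "grip_width": finger opening in m; "gripper_force": force on a finger pad.
Only numpy, scipy, OpenCV 4.12 (cv2) and the standard library are available. Lean on these libraries where they do the work, as an engineer would, in place of code of your own. Each camera call takes 0.05 s, during which the arm holds its last target. There are 200 camera calls.

## Working session

There is one attempt and no reset: what is moved stays moved. The work goes in short steps, Python scripts to look and compute and a tool call to move; the robot and the scene stay as the last step left them, time stands still between calls to the robot, and variables do not carry over. Pictures are saved under pics/ and viewed, at most 10 in all, crops included, and the job is handed in when it is done.

```bash
ls; mkdir -p pics; cat > h.py <<'E'
import numpy as np, cv2
from cell import readout, eyes, ctrl
def snap(n,f):
    c=eyes.calibration(n); im=eyes.get_image(n); cv2.imwrite(f'pics/{f}.png',cv2.cvtColor(im,cv2.COLOR_RGB2BGR)); np.savez(f'pics/{f}.npz',**{k:np.array(v) for k,v in c.items()}); return im
E
python3 - <<'E'
from h import *
for n in("top","side","wrist"):
    snap(n,n+"0"); c=eyes.calibration(n); print(n,c)
s=readout.state(); print(s)
a=[cv2.imread(f'pics/{n}0.png') for n in("top","side","wrist")]
E
```

```text
pics
top {'mtx': array([[524.05578522,   0.        , 276.34645456],
       [  0.        , 524.05578522, 209.0178861 ],
       [  0.        ,   0.        ,   1.        ]]), 'eye': array([ 0.29868682, -0.00382775,  1.37320828]), 'attitude': array([[-0.01358446,  0.98289472, -0.18366662],
       [-0.99987561, -0.01482517, -0.00538372],
       [-0.00801452,  0.18357064,  0.98297385]])}
side {'mtx': array([[379.69037299,   0.        , 276.94006612],
       [  0.        , 379.69037299, 209.02027185],
       [  0.        ,   0.        ,   1.        ]]), 'eye': array([0.45436412, 0.76115194, 0.62724258]), 'attitude': array([[-0.99087885,  0.07677736, -0.11074451],
       [-0.13473645, -0.57837701,  0.80456579],
       [-0.00227964,  0.81214855,  0.58344626]])}
wrist {'mtx': array([[300.06689852,   0.        , 275.36962831],
       [  0.        , 300.06689852, 219.72716849],
       [  0.        ,   0.        ,   1.        ]]), 'eye': array([0.14401605, 0.63745913, 0.38403341]), 'attitude': array([[ 0.33001159, -0.90522821, -0.26768311],
       [ 0.94397594,  0.31606432,  0.09493562],
       [
[... 170 characters left out ...]
]), 'qd': array([-0.00011382, -0.00088573, -0.00138166, -0.00347488,  0.00133659,
        0.00094402, -0.00012242]), 'joint_torque': array([ 1.40310145e-03, -5.71332550e+01,  9.91645642e-01, -2.51828063e+01,
       -5.61911543e-02,  1.51687005e-02,  9.06753917e-05]), 'eef_pos': array([0.21466053, 0.61309056, 0.26004505]), 'orientation': array([[-9.43838886e-01,  3.30405878e-01, -3.37196413e-04],
       [ 3.30406035e-01,  9.43838047e-01, -1.26228017e-03],
       [-9.88059833e-05, -1.30280084e-03, -9.99999146e-01]]), 'contact_force': array([-1.00565062, -0.18200256,  0.10899666]), 'moment': array([ 0.01339227, -0.03199453, -0.0112708 ]), 'gripper_force': 0.0, 'grip_width': 0.08847271641164824}
```

View top.

View pics/top0.png

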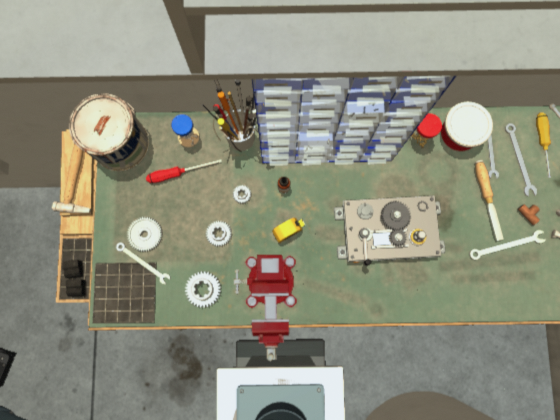

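View pics/side0.png

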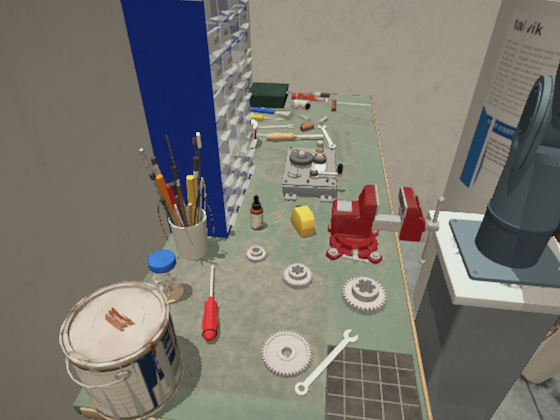

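```bash
python3 - <<'E'
import cv2,numpy as np
a=cv2.imread('pics/top0.png')
g=cv2.resize(a[215:251,200:236],(390,390),interpolation=cv2.INTER_CUBIC)
b=cv2.resize(a[190:270,335:447],None,fx=7,fy=7,interpolation=cv2.INTER_CUBIC)
g2=cv2.resize(a[180:310,125:255],(390,390),interpolation=cv2.INTER_CUBIC)
cv2.imwrite('pics/c1.png',b)
cv2.imwrite('pics/c2.png',np.hstack([g,g2]))
E
```

```text
(no output)
```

View pics/c1.png

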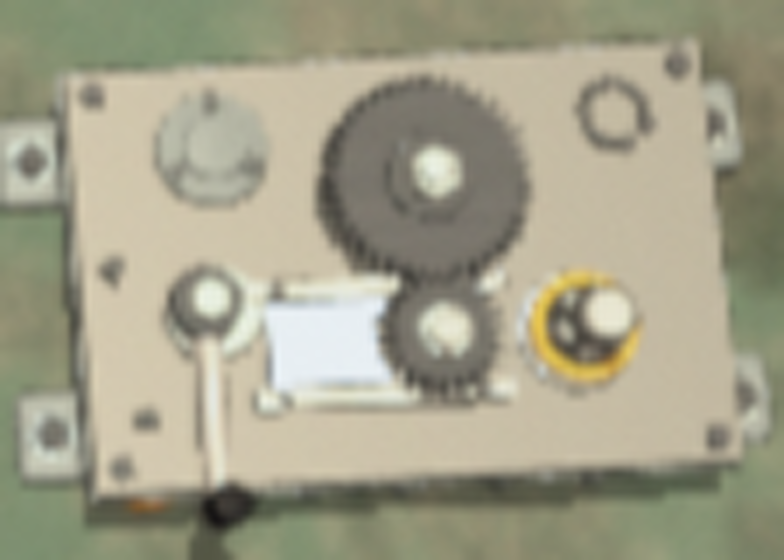

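View pics/c2.png

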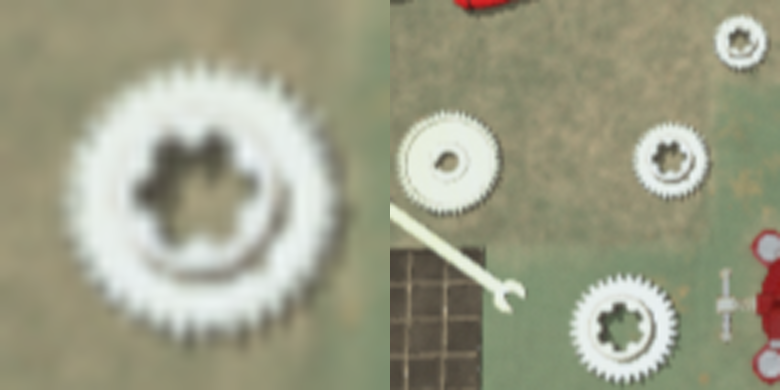

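```bash
cat >> h.py <<'E'
def ray(f,uv):
    c=np.load(f'pics/{f}.npz'); d=np.linalg.inv(c['mtx'])@np.array([uv[0],uv[1],1.]); d=c['attitude']@(d*[1,-1,-1]); return c['eye'],d/np.linalg.norm(d)
def atz(f,uv,z):
    e,d=ray(f,uv); return e+d*(z-e[2])/d[2]
def tri(obs):
    A=np.zeros((3,3));b=np.zeros(3);R=[]
    for f,uv in obs:
        e,d=ray(f,uv);P=np.eye(3)-np.outer(d,d);A+=P;b+=P@e;R.append((P,e))
    x=np.linalg.solve(A,b); return x,[1e3*np.linalg.norm(P@(x-e)) for P,e in R]
def proj(f,X):
    c=np.load(f'pics/{f}.npz'); q=c['attitude'].T@(np.array(X)-c['eye']); q=c['mtx']@(q*[1,-1,-1]); return q[:2]/q[2]
def togo(target,yaw=None):
    # yaw of tool y axis in world
    s=readout.state();R=s['orientation'];d=R.T@(np.array(target)-s['eef_pos']);print('pos',s['eef_pos'].round(4),'t',s['time'],'tool d',d.round(4),'F',s['contact_force'].round(1),'w',round(s['grip_width'],4))
    y=np.arctan2(R[1,1],R[0,1]);print('yaw_y deg',np.degrees(y).round(2), 'z',R[:,2].round(4), 'j7',s['joints'][6].round(3))
    if yaw is not None: print('rz',-(((np.radians(yaw)-y)+np.pi/2)%np.pi-np.pi/2))
E
python3 - <<'E'
from h import *
k=atz('top0',(367.6,262.1),.094);n=atz('top0',(421.9,234.6),.097);g=atz('top0',(218.7,232.7),.028);p=atz('top0',(364.5,232.5),.08)
for q in(k,n,g,p):print(q.round(4),proj('side0',q).round(1))
corn=[atz('top0',(335+u/7,190+v/7),.045) for u,v in((67,75),(697,40),(742,458),(97,492))]
print(np.round(corn,4), np.mean(corn,0))
togo(k)
b=cv2.imread('pics/side0.png')
cv2.imwrite('pics/c3.png',np.hstack([cv2.resize(b[130:205,275:350],(400,400),interpolation=cv2.INTER_CUBIC),cv2.resize(b[250:300,272:322],(400,400),interpolation=cv2.INTER_CUBIC)]))
E
```

```text
[ 0.4029 -0.2171  0.094 ] [340.9 164.3]
[ 0.468  -0.3525  0.097 ] [320.3 141.5]
[0.4899 0.1538 0.028 ] [298.6 268.8]
[ 0.4776 -0.2151  0.08  ] [314.6 167.2]
[[ 0.566  -0.1731  0.045 ]
 [ 0.5757 -0.4059  0.045 ]
 [ 0.4211 -0.4115  0.045 ]
 [ 0.4122 -0.1781  0.045 ]] [ 0.49375326 -0.29214974  0.045     ]
pos [0.2147 0.6131 0.26  ] t 0.15 tool d [-0.452  -0.7211  0.167 ] F [-1.  -0.2  0.1] w 0.0885
yaw_y deg 70.71 z [-3.0e-04 -1.3e-03 -1.0e+00] j7 -0.071
```

View pics/c3.png

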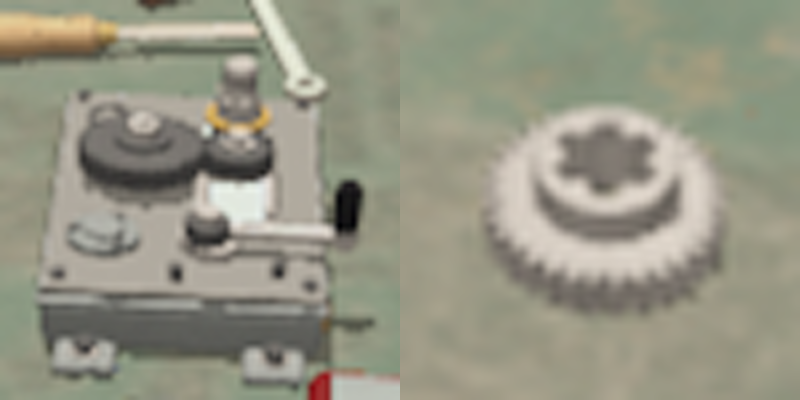

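Careful with the scale: shifts go in shares of 80 cm and turns go in shares of pi rad. That gives: -0.721 m is -0.9013, -0.452 m is -0.565, -0.37 rad is -0.1178.

{"fn": "hand_motion", "kwargs": {
  "segments": [
    {"rot":[0,0,-0.0318],"d":[-0.125,-0.0688,0],"aperture":0.04},
    {"rot":[0,0,-0.0637],"d":[-0.25,-0.1375,0],"aperture":0.04},
    {"rot":[0,0,-0.0955],"d":[-0.3863,-0.2138,0],"aperture":0.04},
    {"rot":[0,0,-0.1178],"d":[-0.3863,-0.2138,0],"aperture":0.04},
    {"rot":[0,0,-0.1178],"d":[-0.3863,-0.2138,0],"aperture":0.04},
    {"rot":[0,0,-0.1178],"d":[-0.475,-0.5575,0],"aperture":0.04},
    {"rot":[0,0,-0.1178],"d":[-0.475,-0.5575,0],"aperture":0.04},
    {"rot":[0,0,-0.1178],"d":[-0.565,-0.9013,0],"aperture":0.04},
    {"rot":[0,0,-0.1178],"d":[-0.565,-0.9013,0],"aperture":0.04},
    {"rot":[0,0,-0.1178],"d":[-0.565,-0.9013,0],"aperture":0.04},
    {"rot":[0,0,-0.1178],"d":[-0.565,-0.9013,0],"aperture":0.04},
    {"rot":[0,0,-0.1178],"d":[-0.565,-0.9013,0],"aperture":0.04}
  ]
}}

```text
time: 1.65
eef_pos: [0.4099, -0.0587, 0.2609]
orientation: [[-0.999, -0.033, 0.001], [-0.033, 0.999, 0.0], [-0.001, 0.0, -1.0]]
contact_force: [1.9, 0.4, 0.4]
grip_width: 0.0401
gripper_force: 0.0
```

```bash
python3 - <<'E'
from h import *
togo((.403,-.217,.09),92)
E
```

```text
pos [ 0.4099 -0.0587  0.2609] t 1.65 tool d [ 0.0123 -0.158   0.1709] F [1.9 0.4 0.4] w 0.0401
yaw_y deg 91.92 z [ 8.e-04  2.e-04 -1.e+00] j7 1.68
rz -0.0014270699093055228
```

To row units: -0.158 m is -0.1975, -0.12 m is -0.15.

{"fn": "hand_motion", "kwargs": {
  "segments": [
    {"d":[0.0075,-0.075,0],"aperture":0.04},
    {"d":[0.015,-0.15,0],"aperture":0.04},
    {"d":[0.0154,-0.1975,0.0625],"aperture":0.04},
    {"d":[0.0154,-0.1975,0.0625],"aperture":0.04},
    {"d":[0.0154,-0.1975,0.0625],"aperture":0.04}
  ]
}}

```text
time: 2.28
eef_pos: [0.4034, -0.2145, 0.2109]
orientation: [[-0.999, -0.034, -0.0], [-0.034, 0.999, 0.0], [0.0, 0.0, -1.0]]
contact_force: [0.1, -0.4, -0.2]
grip_width: 0.0403
gripper_force: 0.0
```

```bash
python3 - <<'E'
from h import *
togo((.403,-.217,.09),92)
snap('wrist','w1')
for q in((.4029,-.2171,.094),(.468,-.3525,.097),(.4776,-.2151,.08)):print(proj('w1',q))
E
```

```text
pos [ 0.4034 -0.2145  0.2109] t 2.275 tool d [ 0.0004 -0.0025  0.1209] F [ 0.1 -0.4 -0.2] w 0.0403
yaw_y deg 91.92 z [-3.e-04  5.e-04 -1.e+00] j7 2.138
rz -0.001346656616587616
[272.14050602 223.08471127]
[117.32661099 289.23735061]
[271.95556114 293.51224685]
```

View pics/w1.png

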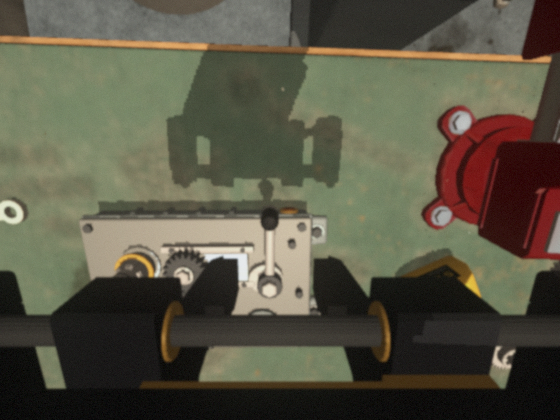

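```bash
python3 - <<'E'
from h import *
c=np.load('pics/w1.npz');print(c['eye'],c['attitude'].round(4)); print(readout.state()['eef_pos'])
for q in((.4211,-.4115,.045),(.4122,-.1781,.045),(.468,-.3525,.055),(.468,-.3525,.097),(.4029,-.2171,.066)):print(q,proj('w1',q).round(1))
print({k:v for k,v in eyes.calibration('wrist').items() if k not in('mtx','eye','attitude')})
im=cv2.imread('pics/w1.png')
hs=cv2.cvtColor(im,cv2.COLOR_BGR2HSV); m=cv2.inRange(hs,(15,120,100),(35,255,255))[230:300,100:180]; ys,xs=np.nonzero(m);print('brass',xs.min()+100,xs.max()+100,ys.min()+230,ys.max()+230)
g=cv2.cvtColor(im,cv2.COLOR_BGR2GRAY); print(g[200:236:2,255:285:2])
E
```

```text
[ 0.32863155 -0.21709804  0.33494215] [[-3.400e-02 -9.584e-01 -2.835e-01]
 [ 9.994e-01 -3.230e-02 -1.040e-02]
 [ 8.000e-04 -2.837e-01  9.589e-01]]
[ 0.40394941 -0.21423418  0.21150193]
(0.4211, -0.4115, 0.045) [ 79.1 219.8]
(0.4122, -0.1781, 0.045) [311.  218.8]
(0.468, -0.3525, 0.055) [138.1 268.4]
(0.468, -0.3525, 0.097) [117.3 289.2]
(0.4029, -0.2171, 0.066) [272.4 214.2]
{}
brass 115 153 253 277
[[101  98  95  97  79  75  79  79 106  91  86  89  91 100 104]
 [ 77  78  77  76  79  82  80  77  82  80  81  82  84  83  85]
 [ 79  80  77  77  81  73  76  74  75  77  82  81  80  82  83]
 [ 78  78  80  77  71  68  68  64  67  73  80  81  82  83  82]
 [ 78  76  74  71  61  57  45  38  48  49  68  81  75  69  63]
 [ 60  63  62  57  51  37  36  32  32  39  46  61  65  74  74]
 [ 62  60  59  54  38  32  36  33  32  32  35  42  66  83  97]
 [100 101  84  63  35  34  35  32  36  33  32  46  97 108 117]
 [132 138 108  60  39  36  39  41  40  37  34  48  98 108 107]
 [120 119 112  56  37  43  52  56  54  52  37  45 104 122 117]
 [176 175 161  73  48  52  57  60  64  59  46  62 157 178 179]
 [188 187 166  75  47  56  52  61  60  59  52  60 166 193 193]
 [189 188 180 103  51  47  53  57  60  54  51  89 177 188 191]
 [189 186 186 145  61  52  52  55  55  52  63 132 188 190 193]
 [186 186 186 180 126  55  55  46  55  58 120 183 192 191 193]
 [189 186 188 189 164 105 117 120 125 133 159 191 187 193 192]
 [187 191 189 187 169 136 190 213 208 178 167 187 192 190 191]
 [187 191 188 187 164 141 198 224 214 180 169 188 192 189 193]]
```

To row units: 0.121 m is 0.1513, -0.004 m is -0.005.

{"fn": "hand_motion", "kwargs": {
  "segments": [
    {"d":[0,-0.005,0.075],"aperture":0.04},
    {"d":[0,-0.005,0.1375],"aperture":0.04},
    {"d":[0,-0.005,0.1513],"aperture":0.04},
    {"d":[0,-0.005,0.1513],"aperture":0.0},
    {"d":[0,-0.005,0.1513],"aperture":0.0},
    {"d":[0,-0.005,0.1513],"aperture":0.0},
    {"d":[0,-0.005,0.1513],"aperture":0.0}
  ]
}}

```text
time: 3.2
eef_pos: [0.4047, -0.2195, 0.0913]
orientation: [[-0.999, -0.033, 0.003], [-0.033, 0.999, -0.001], [-0.003, -0.001, -1.0]]
contact_force: [-0.3, 1.5, 9.3]
grip_width: 0.0147
gripper_force: 30.0
```

```bash
python3 - <<'E'
from h import *
togo((.4776,-.2151,.09))
R=readout.state()['orientation'];p=readout.state()['eef_pos'];piv=np.array((.4777,-.2146,p[2]))
r=p-piv;print(np.linalg.norm(r))
for a in np.arange(0.2,2.11,.2):
    c,s=np.cos(-a),np.sin(-a); q=piv+np.array([c*r[0]-s*r[1],s*r[0]+c*r[1],0])*.075/np.linalg.norm(r); print(a.round(1),(R.T@(q-p)).round(4))
E
```

```text
pos [ 0.4047 -0.2195  0.0913] t 3.2 tool d [-0.073   0.002   0.0016] F [-0.3  1.5  9.3] w 0.0147
yaw_y deg 91.91 z [ 3.1e-03 -8.0e-04 -1.0e+00] j7 2.269
0.07315779541599957
0.2 [ 0.0009  0.0149 -0.    ]
0.4 [-0.0031  0.0293 -0.    ]
0.6 [-0.0098  0.0427 -0.    ]
0.8 [-0.0191  0.0545  0.    ]
1.0 [-0.0305  0.0642  0.    ]
1.2 [-0.0436  0.0714  0.0001]
1.4 [-0.0579  0.0759  0.0001]
1.6 [-0.0728  0.0775  0.0002]
1.8 [-0.0877  0.0761  0.0002]
2.0 [-0.102   0.0717  0.0003]
```

To row units: 0.071 m is 0.0888, 0.064 m is 0.08.

{"fn": "hand_motion", "kwargs": {
  "segments": [
    {"d":[0,0,-0.0038],"aperture":0},
    {"d":[0.0006,0.0188,-0.0038],"aperture":0},
    {"d":[-0.0038,0.0363,-0.0038],"aperture":0},
    {"d":[-0.0125,0.0538,-0.0038],"aperture":0},
    {"d":[-0.0238,0.0675,-0.0038],"aperture":0},
    {"d":[-0.0375,0.08,-0.0038],"aperture":0},
    {"d":[-0.0538,0.0888,-0.0038],"aperture":0}
  ]
}}

```text
time: 4.08
eef_pos: [0.4422, -0.1489, 0.0922]
orientation: [[-1.0, -0.03, -0.003], [-0.03, 1.0, -0.003], [0.003, -0.003, -1.0]]
contact_force: [-0.8, -11.3, -15.9]
grip_width: 0.0139
gripper_force: 30.0
```

{"fn": "hand_motion", "kwargs": {
  "segments": [
    {"aperture":0}
  ]
}}

```text
time: 4.2
eef_pos: [0.444, -0.1481, 0.0922]
orientation: [[-0.999, -0.032, 0.0], [-0.032, 0.999, -0.003], [0.0, -0.003, -1.0]]
contact_force: [3.8, -5.9, -17.6]
grip_width: 0.0137
gripper_force: 29.4
```

```bash
python3 - <<'E'
from h import *
s=readout.state();p=s['eef_pos']-np.array((.4777,-.2146,0));print(np.linalg.norm(p[:2]),np.pi-np.arctan2(p[1],p[0]),s['contact_force'])
E
```

```text
0.07453515111360179 1.1011879739252564 [  3.84841339  -5.91505614 -17.56853381]
```

To row units: -0.068 m is -0.085, -0.065 m is -0.0813.

{"fn": "hand_motion", "kwargs": {
  "segments": [
    {"d":[-0.0175,0.0056,0.0019],"aperture":0},
    {"d":[-0.0363,0.0075,0.0019],"aperture":0},
    {"d":[-0.055,0.0063,0.0019],"aperture":0},
    {"d":[-0.0725,0.0004,0.0019],"aperture":0},
    {"d":[-0.0813,-0.0044,0.0019],"aperture":0},
    {"d":[-0.085,-0.0075,0.0019],"aperture":0},
    {"d":[-0.085,-0.0075,0.0019],"aperture":0}
  ]
}}

```text
time: 5.08
eef_pos: [0.4933, -0.1471, 0.0884]
orientation: [[-0.999, -0.031, -0.037], [-0.031, 0.999, 0.012], [0.037, 0.013, -0.999]]
contact_force: [-44.4, 9.8, 31.4]
grip_width: 0.0006
gripper_force: 22.3
```

```bash
python3 - <<'E'
from h import *
s=readout.state();p=s['eef_pos']-np.array((.4777,-.2146,0));print(np.linalg.norm(p[:2]),np.pi-np.arctan2(p[1],p[0]),s['contact_force'])
E
```

```text
0.06922328498978489 1.7975965346870855 [-44.41902855   9.80728992  31.42116196]
```

To row units: -0.11 m is -0.1375, -0.07 m is -0.0875.

{"fn": "hand_motion", "kwargs": {
  "segments": [
    {"d":[0.015,0,0],"aperture":0},
    {"d":[0.025,0,-0.025],"aperture":0},
    {"d":[0.0375,0.0125,-0.0875],"aperture":0.03},
    {"d":[0.075,0.0375,-0.1375],"aperture":0.06},
    {"d":[0.075,0.0375,-0.1375],"aperture":0.06}
  ]
}}

```text
time: 5.7
eef_pos: [0.4513, -0.1218, 0.204]
orientation: [[-0.999, -0.034, 0.005], [-0.034, 0.999, 0.001], [-0.005, 0.001, -1.0]]
contact_force: [0.7, -0.8, -0.5]
grip_width: 0.0282
gripper_force: 0.0
```

```bash
python3 - <<'E'
from h import *
togo((.49,.1538,.2))
snap('top','t2')
a=cv2.imread('pics/t2.png')
snap('wrist','w2')
b=cv2.imread('pics/w2.png')
cv2.imwrite('pics/c4.png',np.hstack([cv2.resize(a[190:270,335:447],(392,420),interpolation=cv2.INTER_CUBIC),b[:,90:490]]))
for q in(1.8,2.0):
    k=(.4777-.075*np.cos(q+.0-.04),-.2146+.075*np.sin(q-.04),.094);print(q,k,proj('t2',k),proj('w2',k))
E
```

```text
pos [ 0.4513 -0.1218  0.204 ] t 5.7 tool d [-0.0481  0.2741  0.0045] F [ 0.7 -0.8 -0.5] w 0.0282
yaw_y deg 91.96 z [ 0.0048  0.001  -1.    ] j7 1.943
1.8 (np.float64(0.49180576291696604), np.float64(-0.1409384262146786), 0.094) [335.04092899 226.44781251] [251.50272081 270.31196546]
2.0 (np.float64(0.5061588823591116), np.float64(-0.1452091359408874), 0.094) [336.57189368 220.67699314] [246.37169204 285.2341592 ]
```

View pics/c4.png

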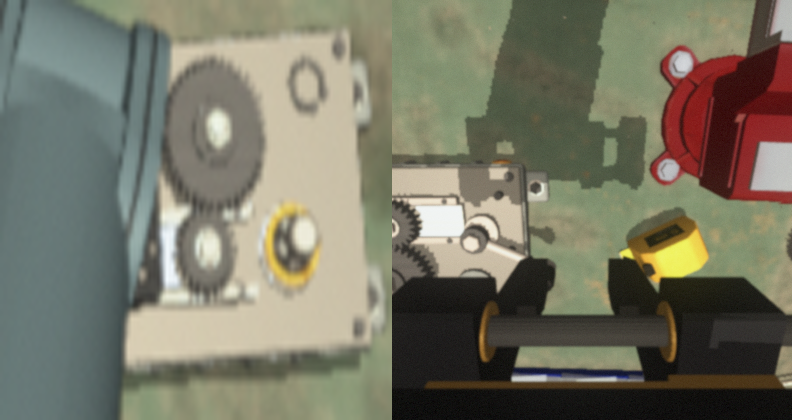

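```bash
python3 - <<'E'
from h import *
snap('side','s2')
b=cv2.imread('pics/s2.png')
for q in(1.6,1.8,2.0):
    for z in(.094,.066):
        k=(.4777-.075*np.cos(q-.04),-.2146+.075*np.sin(q-.04),z);print(q,z,proj('s2',k).round(1))
cv2.imwrite('pics/c5.png',cv2.resize(b[120:220,250:370],(720,600),interpolation=cv2.INTER_CUBIC))
E
```

```text
1.6 0.094 [313.6 176.2]
1.6 0.066 [313.1 184.9]
1.8 0.094 [308.2 175.6]
1.8 0.066 [307.7 184.3]
2.0 0.094 [303.1 174.5]
2.0 0.066 [302.7 183.2]
```

View pics/c5.png

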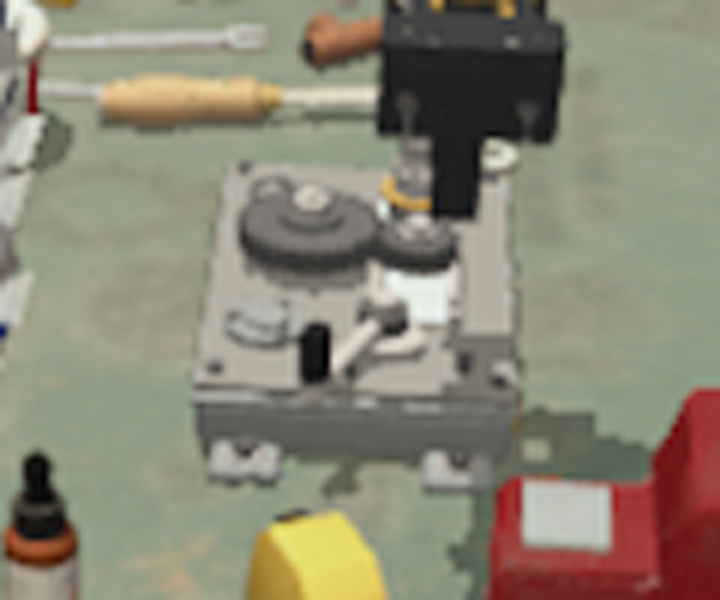

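{"fn": "hand_motion", "kwargs": {
  "segments": [
    {"d":[-0.025,-0.0725,0],"aperture":0.06},
    {"d":[-0.05,-0.145,0],"aperture":0.06},
    {"d":[-0.075,-0.2188,0],"aperture":0.06},
    {"d":[-0.1013,-0.2913,0.025],"aperture":0.06},
    {"d":[-0.1013,-0.2913,0.0675],"aperture":0.06},
    {"d":[-0.1013,-0.2913,0.0675],"aperture":0.06},
    {"d":[-0.1013,-0.2913,0.0675],"aperture":0.06}
  ]
}}

```text
time: 6.72
eef_pos: [0.54, -0.3524, 0.1472]
orientation: [[-0.999, -0.034, -0.001], [-0.034, 0.999, 0.0], [0.001, 0.0, -1.0]]
contact_force: [0.4, -0.5, 0.0]
grip_width: 0.0599
gripper_force: 0.0
```

```bash
python3 - <<'E'
from h import *
togo((.543,-.3525,.15))
im=snap('wrist','w3')
print(proj('w3',(.468,-.3525,.097)),proj('w3',(.468,-.3525,.077)),proj('w3',(.468,-.3525,.055)))
def rect(f,z,c,half=.026,s=.0001):
    g=np.arange(-half,half,s);X,Y=np.meshgrid(g,g);cal=np.load(f'pics/{f}.npz')
    P=np.stack([X+c[0],Y+c[1],np.full_like(X,z)],-1)
    q=(P-cal['eye'])@cal['attitude']*[1,-1,-1]; q=q@cal['mtx'].T
    m=(q[...,:2]/q[...,2:]).astype(np.float32)
    return cv2.remap(cv2.imread(f'pics/{f}.png'),m[...,0],m[...,1],cv2.INTER_CUBIC)
b=rect('w3',.077,(.468,-.3525)); a=rect('w3',.097,(.468,-.3525))
cv2.imwrite('pics/c6.png',np.hstack([cv2.resize(a,(390,390)),cv2.resize(b,(390,390))]))
E
```

```text
pos [ 0.54   -0.3524  0.1472] t 6.725 tool d [-0.0029 -0.0002 -0.0028] F [ 0.4 -0.5  0. ] w 0.0599
yaw_y deg 91.93 z [-5.e-04  4.e-04 -1.e+00] j7 2.355
[279.28733469 136.14598475] [278.86193396 135.62121965] [278.48455584 135.15569421]
```

View pics/c6.png

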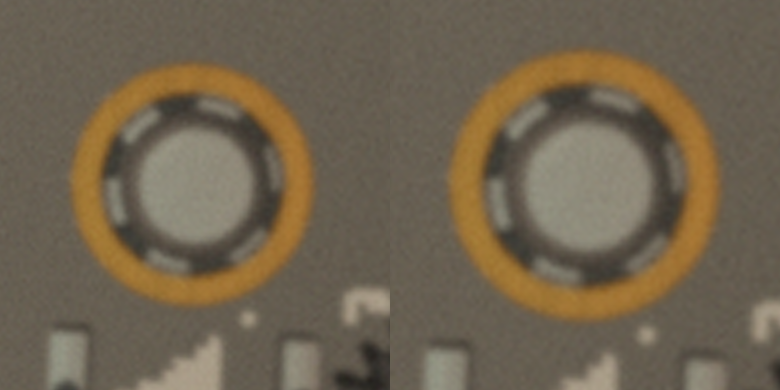

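```bash
cat >> h.py <<'E'
def rect(f,z,c,half=.026,s=.0001):
    g=np.arange(-half,half,s);X,Y=np.meshgrid(g,g);cal=np.load(f'pics/{f}.npz')
    P=np.stack([X+c[0],Y+c[1],np.full_like(X,z)],-1)
    q=(P-cal['eye'])@cal['attitude']*[1,-1,-1]; q=q@cal['mtx'].T
    m=(q[...,:2]/q[...,2:]).astype(np.float32)
    return cv2.remap(cv2.imread(f'pics/{f}.png'),m[...,0],m[...,1],cv2.INTER_CUBIC)
def polar(img,cx,cy,r0,r1,s=.0001):
    th=np.radians(np.arange(0,360,.5));r=np.arange(r0,r1,.0002)
    T,R=np.meshgrid(th,r);return cv2.remap(img,(cx+R*np.cos(T)/s).astype(np.float32),(cy+R*np.sin(T)/s).astype(np.float32),cv2.INTER_LINEAR).astype(float).mean(0),th
def phase6(p,th): # angle (deg, mod 60) of brightness maxima
    c=(p*np.exp(6j*th)).sum()/p.sum();return np.degrees(np.angle(c))/6%60,abs(c)
E
python3 - <<'E'
from h import *
C=np.array((.468,-.3525))
for z,th0 in((.097,None),):
    a=rect('w3',z,C);g=cv2.cvtColor(a,cv2.COLOR_BGR2GRAY)
    hs=cv2.cvtColor(a,cv2.COLOR_BGR2HSV);
    m=((g>135)).astype(np.uint8);n,l,st,ce=cv2.connectedComponentsWithStats(m);i=1+np.argmin(np.linalg.norm(ce[1:]-260,axis=1));print(st[i],ce[i]); nose=C+(ce[i]-260)*1e-4;print('nose',nose)
for z in(.055,.063,.077):
    b=rect('w3',z,C);hs=cv2.cvtColor(b,cv2.COLOR_BGR2HSV);m=cv2.inRange(hs,(12,130,80),(35,255,255));cs,_=cv2.findContours(m,0,1);k=max(cs,key=cv2.contourArea);(x,y),r=cv2.minEnclosingCircle(k);e=cv2.fitEllipse(k);print(z,'brass',C+(np.array(e[0])-260)*1e-4,e[1])
b=cv2.cvtColor(rect('w3',.077,nose),cv2.COLOR_BGR2GRAY)
for d in(-4,0,4):
  for r in((.0115,.0135),(.0125,.014)):
    p,th=polar(b,260+d,260,*r);print(d,r,phase6(p,th))
E
```

```text
[  192   180   137   135 13941] [257.80395954 247.17839466]
nose [ 0.4677804  -0.35378216]
0.055 brass [ 0.46823841 -0.35368734] (399.16162109375, 399.28607177734375)
0.063 brass [ 0.46813211 -0.35373153] (384.2419738769531, 384.46826171875)
0.077 brass [ 0.46794316 -0.35381247] (358.402099609375, 358.5122375488281)
-4 (0.0115, 0.0135) (np.float64(48.584288515651394), np.float64(0.1478228183743846))
-4 (0.0125, 0.014) (np.float64(48.76983269375491), np.float64(0.101162390448566))
0 (0.0115, 0.0135) (np.float64(48.48173374805989), np.float64(0.1624182677880853))
0 (0.0125, 0.014) (np.float64(48.67060912666382), np.float64(0.1078357810560404))
4 (0.0115, 0.0135) (np.float64(48.42792642163514), np.float64(0.16401257146324266))
4 (0.0125, 0.014) (np.float64(48.567090701725306), np.float64(0.1088224536152898))
```

To row units: 0.506 m is 0.6325, 0.46 m is 0.575.

{"fn": "hand_motion", "kwargs": {
  "segments": [
    {"d":[0,0,-0.075],"aperture":0.06},
    {"d":[0.0125,0.0625,-0.0875],"aperture":0.06},
    {"d":[0.0125,0.1375,-0.0875],"aperture":0.06},
    {"d":[0.0125,0.2125,-0.0875],"aperture":0.06},
    {"d":[0.0125,0.2875,-0.0875],"aperture":0.06},
    {"d":[0.0125,0.3625,-0.0875],"aperture":0.06},
    {"d":[0.0125,0.4375,-0.0875],"aperture":0.06},
    {"d":[0,0.5125,-0.0625],"aperture":0.06},
    {"d":[-0.025,0.575,-0.0125],"aperture":0.06},
    {"d":[-0.0488,0.6325,0.0375],"aperture":0.06},
    {"d":[-0.0488,0.6325,0.0863],"aperture":0.06},
    {"d":[-0.0488,0.6325,0.0863],"aperture":0.06}
  ]
}}

```text
time: 8.28
eef_pos: [0.5601, 0.1551, 0.0768]
orientation: [[-0.999, -0.036, -0.004], [-0.036, 0.999, -0.001], [0.004, -0.001, -1.0]]
contact_force: [-0.1, -0.1, -0.2]
grip_width: 0.0602
gripper_force: 0.0
```

{"fn": "hand_motion", "kwargs": {
  "segments": [
    {"aperture":0.06},
    {"aperture":0.06}
  ]
}}

```text
time: 8.52
eef_pos: [0.5635, 0.1538, 0.0807]
orientation: [[-0.999, -0.032, 0.004], [-0.032, 0.999, 0.001], [-0.004, 0.001, -1.0]]
contact_force: [-0.2, -0.7, 0.1]
grip_width: 0.0599
gripper_force: 0.0
```

```bash
python3 - <<'E'
from h import *
togo((.562,.155,.078))
snap('wrist','w4')
C=np.array((.49,.154)); print(proj('w4',(*C,.028)))
E
```

```text
pos [0.5635 0.1538 0.0807] t 8.525 tool d [0.0014 0.0013 0.0027] F [-0.2 -0.7  0.1] w 0.0599
yaw_y deg 91.83 z [ 3.6e-03  9.0e-04 -1.0e+00] j7 1.496
[279.7474951  133.14136642]
```

```bash
python3 - <<'E'
from h import *
C=np.array((.49,.154))
b=rect('w4',.014,C,half=.045);g0=cv2.cvtColor(b,cv2.COLOR_BGR2GRAY)
a=rect('w4',.028,C);g=cv2.cvtColor(a,cv2.COLOR_BGR2GRAY)
print(g[::40,::40])
cv2.imwrite('pics/c7.png',np.hstack([cv2.resize(a,(390,390)),cv2.resize(b,(390,390))]))
E
```

```text
[[ 71  77  81  81 139 123  97 131 136  91  85  78  79]
 [ 69  70  69 143 145 142 143 137 144 142 112 111  82]
 [ 80  86 147 146 150 139 124 123 140 144 141 140 116]
 [ 79 147 146 149 130 148 139 123 151 146 136 136 134]
 [145 148 151 130 137 152  80  80 114 148 144 135 135]
 [121 150 146 158  74  81  80  79  77  79 113 118 140]
 [133 159 130 149  75  81  83  87  84  80  72 139 136]
 [153 148 140 156  69  79  87  84  88  73 146 143 140]
 [154 151 123 106  75  80  88  92  84  75  88 142 139]
 [120 152 150 155  62  68  84  87  71  72 126 118 142]
 [150 228 229 154 162 155  72  71 150 143 143 141 140]
 [152 172 227 228 201 229 225 225 226 142 227 227 124]
 [131 172 161 229 229 229 226 225 227 227 222 158 119]]
```

View pics/c7.png

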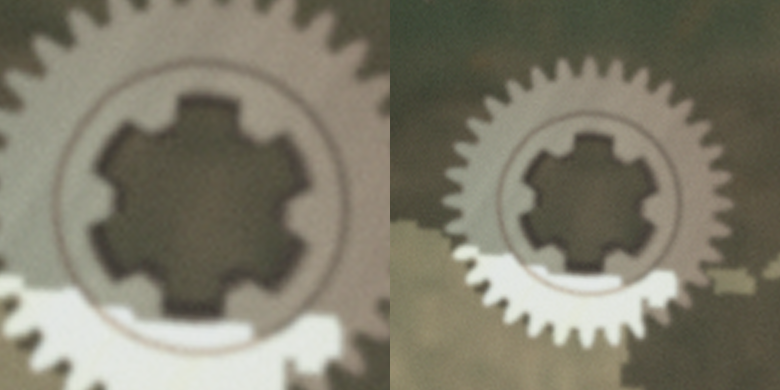

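```bash
python3 - <<'E'
from h import *
from scipy.optimize import minimize
C=np.array((.49,.154))
for z in(.028,.026):
    g=cv2.cvtColor(rect('w4',z,C),cv2.COLOR_BGR2GRAY);g=cv2.GaussianBlur(g,(9,9),0)
    m=(g<108).astype(np.uint8);n,l,st,ce=cv2.connectedComponentsWithStats(m);i=l[260,268];c=ce[i];print(z,st[i],c,'bore',C+(c-260)*1e-4)
    M=(l==i).astype(np.uint8)*255
    for r in((.0118,.0140),(.0122,.0145)):
        p,th=polar(255-M,*c,*r);print(phase6(255-p,th),[phase6(255-polar(255-M,c[0]+d,c[1]+e,*r)[0],th)[0].round(2) for d,e in((3,0),(0,3))])
# bench-plane / gear teeth centre check
g=cv2.cvtColor(rect('w4',.028,C),cv2.COLOR_BGR2GRAY)
togo((.491,.1553,.2),0)
E
```

```text
0.028 [  119   123   297   302 61118] [266.84731176 275.56750875] bore [0.49068473 0.15555675]
(np.float64(34.410326992257424), np.float64(0.41394640247074194)) [np.float64(34.4), np.float64(34.39)]
(np.float64(34.39349182884264), np.float64(0.46732240627155297)) [np.float64(34.37), np.float64(34.39)]
0.026 [  117   122   301   306 62508] [267.13854227 276.08218148] bore [0.49071385 0.15560822]
(np.float64(34.42012368199154), np.float64(0.37965763306717165)) [np.float64(34.39), np.float64(34.41)]
(np.float64(34.40048596870038), np.float64(0.4523429437050228)) [np.float64(34.39), np.float64(34.39)]
pos [0.5633 0.1539 0.0804] t 8.575 tool d [ 0.0718  0.0038 -0.1199] F [-0.4 -0.4 -0.9] w 0.0599
yaw_y deg 91.84 z [ 0.0031  0.001  -1.    ] j7 1.496
rz -1.5387301281398824
```

Careful with the scale: shifts go in shares of 80 cm and turns go in shares of pi rad. That gives: 0.0725 m is 0.0906, -0.05 m is -0.0625, 1.865 rad is 0.5936.

{"fn": "hand_motion", "kwargs": {
  "segments": [
    {"rot":[0,0,0.0573],"d":[0.025,0,-0.0625],"aperture":0.06},
    {"rot":[0,0,0.1146],"d":[0.05,0.0025,-0.0625],"aperture":0.06},
    {"rot":[0,0,0.1719],"d":[0.075,0.005,-0.0625],"aperture":0.06},
    {"rot":[0,0,0.2292],"d":[0.0906,0.005,-0.0625],"aperture":0.06},
    {"rot":[0,0,0.2865],"d":[0.0906,0.005,-0.0625],"aperture":0.06},
    {"rot":[0,0,0.3438],"d":[0.0906,0.005,-0.0625],"aperture":0.06},
    {"rot":[0,0,0.4011],"d":[0.0906,0.005,-0.0625],"aperture":0.06},
    {"rot":[0,0,0.4584],"d":[0.0906,0.005,-0.0625],"aperture":0.06},
    {"rot":[0,0,0.5157],"d":[0.0906,0.005,-0.0375],"aperture":0.06},
    {"rot":[0,0,0.573],"d":[0.0906,0.005,-0.025],"aperture":0.06},
    {"rot":[0,0,0.5936],"d":[0.0906,0.005,-0.0125],"aperture":0.06},
    {"rot":[0,0,0.5936],"d":[0.0906,0.005,0],"aperture":0.06}
  ]
}}

```text
time: 10.07
eef_pos: [0.4899, 0.1562, 0.0787]
orientation: [[0.258, 0.966, 0.001], [0.966, -0.258, 0.001], [0.001, 0.001, -1.0]]
contact_force: [0.7, 0.1, 0.3]
grip_width: 0.0603
gripper_force: 0.0
```

{"fn": "hand_motion", "kwargs": {
  "segments": [
    {"aperture":0.06},
    {"aperture":0.06}
  ]
}}

```text
time: 10.32
eef_pos: [0.4898, 0.1559, 0.0787]
orientation: [[0.258, 0.966, 0.001], [0.966, -0.258, 0.001], [0.001, 0.0, -1.0]]
contact_force: [0.7, -1.1, 0.3]
grip_width: 0.0602
gripper_force: 0.0
```

```bash
python3 - <<'E'
from h import *
togo((.4907,.1556,.038),-15)
E
```

```text
pos [0.4898 0.1559 0.0787] t 10.325 tool d [-0.0001  0.0009  0.0407] F [ 0.7 -1.1  0.3] w 0.0602
yaw_y deg -14.93 z [ 7.e-04  7.e-04 -1.e+00] j7 0.026
rz 0.0011978804603640647
```

To row units: 0.04 m is 0.05, 0.025 m is 0.0313.

{"fn": "hand_motion", "kwargs": {
  "segments": [
    {"d":[0,0.0013,0.0313],"aperture":0.06},
    {"d":[0,0.0013,0.05],"aperture":0.06},
    {"d":[0,0.0013,0.05],"aperture":0.06},
    {"d":[0,0.0013,0.05],"aperture":0.03},
    {"d":[0,0.0013,0.05],"aperture":0.03},
    {"d":[0,0.0013,0.05],"aperture":0.03},
    {"d":[0,0.0013,0.05],"aperture":0.03}
  ]
}}

```text
time: 11.2
eef_pos: [0.491, 0.1557, 0.0387]
orientation: [[0.258, 0.966, 0.001], [0.966, -0.258, 0.0], [0.001, 0.001, -1.0]]
contact_force: [0.4, -0.4, 4.9]
grip_width: 0.0395
gripper_force: 30.0
```

```bash
python3 - <<'E'
from h import *
togo((.4907,.1556,.038),-15)
snap('wrist','w5')
C=np.array((.4907,.1556));print(proj('w5',(*C,.028)))
g=cv2.GaussianBlur(cv2.cvtColor(rect('w5',.028,C),cv2.COLOR_BGR2GRAY),(9,9),0);print(g[::40,::40])
E
```

```text
pos [0.491  0.1557 0.0387] t 11.2 tool d [-0.0001 -0.0003  0.0007] F [ 0.4 -0.4  4.9] w 0.0395
yaw_y deg -14.96 z [ 1.1e-03  3.0e-04 -1.0e+00] j7 0.079
rz 0.0007008442608953391
[277.65549233 283.41877067]
[[ 55  55  51  50  49  45  77  70  71  52  54  51  37]
 [ 49  46  46  42  69  61  53  56  42  34  51  19  31]
 [ 43  39  43  40  43  37  69 103 112 110  66  19  21]
 [ 33  32  57  94 118 120  85  93 122 115 116  19  18]
 [ 56  94 112 119  69  94  58  60 117 112 114  22  19]
 [ 15  99 122  76  53  57  54  62  61  57 118  36  21]
 [ 17  57 119 116  56  58  55  60  57  66 107  89  21]
 [ 15  20 115  83  56  56  60  68  64  78 118  97  22]
 [ 18  21 121  58  54  77  73  71 105  70 117  91  24]
 [ 22  20  94 118 112  75  73  76  85  77 124  73 119]
 [ 19  20  22 117 125  69  74 100 122 124  81 116 121]
 [ 27  25  29 102 100 121 124 194 178  98  91 123 121]
 [ 70 100 126 125 105  68  72  73  75 112 199 124 127]]
```

```bash
cat >> h.py <<'E'
def fitbore(f,C,z,ph0,span=.003):
    g=cv2.GaussianBlur(cv2.cvtColor(rect(f,z,C),cv2.COLOR_BGR2GRAY),(7,7),0).astype(np.float32)
    from scipy.optimize import differential_evolution
    v=(np.arange(-.0175,.0175,.0004));X,Y=np.meshgrid(v,v);rr=np.hypot(X,Y)
    def cost(p):
        a=np.radians(p[2]);ins=rr<.0113
        for k in range(6):
            t=a+k*np.pi/3;u=X*np.cos(t)+Y*np.sin(t);w=-X*np.sin(t)+Y*np.cos(t);ins|=(u>0)&(u<.0149)&(abs(w)<.0041)
        s=cv2.remap(g,((X+p[0])/1e-4+260).astype(np.float32),((Y+p[1])/1e-4+260).astype(np.float32),1)
        k=rr<.0175
        return -np.corrcoef(s[k],ins[k].astype(float))[0,1]
    r=differential_evolution(cost,[(-span,span),(-span,span),(ph0-15,ph0+15)],seed=1,popsize=12,maxiter=60)
    return np.array(C)+r.x[:2],r.x[2],r.fun
E
python3 - <<'E'
from h import *
C=np.array((.4907,.1556))
for f in('w4','w5'):print(f,fitbore(f,C,.028,34.4))
togo((.4679,-.3538,.2),-0.8)
E
```

```text
w4 (array([0.49368562, 0.15260764]), np.float64(32.293328675178685), np.float64(0.38298631232576874))
w5 (array([0.49369593, 0.15260079]), np.float64(30.76365105976562), np.float64(0.07209849656815912))
pos [0.491  0.1557 0.0387] t 11.25 tool d [-0.4981  0.1093 -0.1615] F [ 0.5 -0.7  5.7] w 0.0395
yaw_y deg -14.95 z [ 1.1e-03  3.0e-04 -1.0e+00] j7 0.079
rz -0.24701479254634728
```

```bash
sed -i 's/return -np.corrcoef/return np.corrcoef/' h.py; python3 - <<'E'
from h import *
C=np.array((.4907,.1556))
for f in('w4','w5'):print(f,fitbore(f,C,.028,34.4))
E
```

```text
w4 (array([0.49065989, 0.15542008]), np.float64(34.2686523850348), np.float64(-0.8867634319234735))
w5 (array([0.48947574, 0.15609786]), np.float64(34.58651400324317), np.float64(-0.889457476427672))
```

To row units: -0.498 m is -0.6225, -0.19 m is -0.2375, -0.246 rad is -0.0783.

{"fn": "hand_motion", "kwargs": {
  "segments": [
    {"d":[0,0,-0.075],"aperture":0.03},
    {"d":[0,0,-0.15],"aperture":0.03},
    {"d":[0,0,-0.225],"aperture":0.03},
    {"rot":[0,0,-0.0159],"d":[-0.0625,0.0138,-0.2375],"aperture":0.03},
    {"rot":[0,0,-0.0318],"d":[-0.125,0.0275,-0.2375],"aperture":0.03},
    {"rot":[0,0,-0.0477],"d":[-0.1938,0.0413,-0.2375],"aperture":0.03},
    {"rot":[0,0,-0.0637],"d":[-0.2625,0.0563,-0.2375],"aperture":0.03},
    {"rot":[0,0,-0.0783],"d":[-0.3313,0.0713,-0.2375],"aperture":0.03},
    {"rot":[0,0,-0.0783],"d":[-0.4,0.0863,-0.2375],"aperture":0.03},
    {"rot":[0,0,-0.0783],"d":[-0.475,0.1025,-0.2375],"aperture":0.03},
    {"rot":[0,0,-0.0783],"d":[-0.55,0.1188,-0.225],"aperture":0.03},
    {"rot":[0,0,-0.0783],"d":[-0.6225,0.135,-0.2125],"aperture":0.03}
  ]
}}

```text
time: 12.75
eef_pos: [0.4655, -0.3543, 0.207]
orientation: [[0.015, 1.0, -0.001], [1.0, -0.015, 0.002], [0.002, -0.001, -1.0]]
contact_force: [1.6, 0.1, -4.1]
grip_width: 0.0393
gripper_force: 30.0
```

{"fn": "hand_motion", "kwargs": {
  "segments": [
    {"aperture":0.03},
    {"aperture":0.03},
    {"aperture":0.03}
  ]
}}

```text
time: 13.12
eef_pos: [0.4668, -0.3514, 0.2078]
orientation: [[0.013, 1.0, -0.0], [1.0, -0.013, 0.002], [0.002, -0.0, -1.0]]
contact_force: [0.2, -0.1, -3.6]
grip_width: 0.0393
gripper_force: 30.0
```

```bash
python3 - <<'E'
from h import *
togo((.4666,-.3535,.15),-.85)
p=readout.state()['eef_pos'];R=readout.state()['orientation']
snap('wrist','w6'); C=p[:2]+R[:2,0]*.0; print(fitbore('w6',C,p[2]-.0105,48.6), C)
E
```

```text
pos [ 0.4668 -0.3514  0.2078] t 13.125 tool d [-0.0022 -0.0002  0.0578] F [ 0.2 -0.1 -3.6] w 0.0393
yaw_y deg -0.72 z [-4.0e-04  1.6e-03 -1.0e+00] j7 1.021
rz 0.0022808084398495687
(array([ 0.46527692, -0.3509123 ]), np.float64(48.86622585064328), np.float64(-0.6147779005085797)) [ 0.46683213 -0.35138207]
```

To row units: 0.08 m is 0.1, -0.0022 m is -0.0028, 0.002 rad is 0.0006.

{"fn": "hand_motion", "kwargs": {
  "segments": [
    {"rot":[0,0,0.0006],"d":[-0.0028,0,0.0625],"aperture":0.03},
    {"rot":[0,0,0.0006],"d":[-0.0028,0,0.075],"aperture":0.03},
    {"rot":[0,0,0.0006],"d":[-0.0028,0,0.085],"aperture":0.03},
    {"rot":[0,0,0.0006],"d":[-0.0028,0,0.0938],"aperture":0.03},
    {"rot":[0,0,0.0006],"d":[-0.0028,0,0.1],"aperture":0.03},
    {"rot":[0,0,0.0006],"d":[-0.0028,0,0.1],"aperture":0.03}
  ]
}}

```text
time: 13.92
eef_pos: [0.4685, -0.3547, 0.1284]
orientation: [[0.015, 1.0, 0.003], [1.0, -0.015, 0.0], [0.0, 0.003, -1.0]]
contact_force: [5.7, 1.0, -7.2]
grip_width: 0.0396
gripper_force: 30.0
```

```bash
python3 - <<'E'
from h import *
togo((.4666,-.3535,.0935),-.85);print(readout.state()['moment'])
E
```

```text
pos [ 0.4685 -0.3547  0.1284] t 13.925 tool d [ 0.0012 -0.002   0.0349] F [ 5.7  1.  -7.2] w 0.0396
yaw_y deg -0.89 z [ 3.2e-03  3.0e-04 -1.0e+00] j7 1.093
rz -0.0006514919897306903
[ 0.12465581 -1.32813584 -0.03634082]
```

To row units: 0.007 m is 0.0088, 0.003 m is 0.0038.

{"fn": "hand_motion", "kwargs": {
  "segments": [
    {"d":[0,0.0015,0.0038],"aperture":0.03},
    {"d":[0,0.0015,0.0088],"aperture":0.03},
    {"d":[0,0.0015,0.0088],"aperture":0.03}
  ]
}}

```text
time: 14.3
eef_pos: [0.4688, -0.355, 0.1212]
orientation: [[0.016, 1.0, 0.002], [1.0, -0.016, 0.0], [0.0, 0.002, -1.0]]
contact_force: [6.4, 1.7, -3.1]
grip_width: 0.0395
gripper_force: 30.0
```

```bash
python3 - <<'E'
from h import *
togo((.4666,-.3535,.0935),-.85);print(readout.state()['moment'])
E
```

```text
pos [ 0.4688 -0.355   0.1212] t 14.3 tool d [ 0.0015 -0.0023  0.0277] F [ 6.4  1.7 -3.1] w 0.0395
yaw_y deg -0.92 z [ 2.e-03  4.e-04 -1.e+00] j7 1.098
rz -0.0012644205913792117
[ 0.48125277 -1.24634072 -0.0036684 ]
```

{"fn": "hand_motion", "kwargs": {
  "segments": [
    {"d":[0,0,0.005],"aperture":0.03},
    {"d":[0,0,0.01],"aperture":0.03},
    {"d":[0,0,0.015],"aperture":0.03},
    {"d":[0,0,0.015],"aperture":0.03}
  ]
}}

```text
time: 14.8
eef_pos: [0.4691, -0.3548, 0.1092]
orientation: [[0.016, 1.0, 0.002], [1.0, -0.016, 0.001], [0.001, 0.002, -1.0]]
contact_force: [7.5, 3.5, -2.3]
grip_width: 0.0395
gripper_force: 30.0
```

```bash
python3 - <<'E'
from h import *
togo((.4666,-.3535,.0935),-.85);print(readout.state()['moment'])
E
```

```text
pos [ 0.4691 -0.3548  0.1092] t 14.8 tool d [ 0.0013 -0.0026  0.0157] F [ 7.5  3.5 -2.3] w 0.0395
yaw_y deg -0.91 z [ 2.3e-03  7.0e-04 -1.0e+00] j7 1.109
rz -0.0010340665715302677
[ 0.5789863  -1.38372707 -0.005737  ]
```

To row units: 0.016 m is 0.02, 0.001 m is 0.0013.

{"fn": "hand_motion", "kwargs": {
  "segments": [
    {"d":[0.0013,0.0028,0.005],"aperture":0.03},
    {"d":[0.0013,0.0028,0.01],"aperture":0.03},
    {"d":[0.0013,0.0028,0.015],"aperture":0.03},
    {"d":[0.0013,0.0028,0.02],"aperture":0.03},
    {"d":[0.0013,0.0028,0.02],"aperture":0.03}
  ]
}}

```text
time: 15.42
eef_pos: [0.4694, -0.3544, 0.0937]
orientation: [[0.017, 1.0, -0.0], [1.0, -0.017, 0.001], [0.001, -0.0, -1.0]]
contact_force: [0.0, 5.2, 8.7]
grip_width: 0.0396
gripper_force: 30.0
```

```bash
python3 - <<'E'
from h import *
togo((.4666,-.3535,.0935),-.85);print(readout.state()['moment'])
E
```

```text
pos [ 0.4694 -0.3544  0.0937] t 15.425 tool d [ 0.0008 -0.0028  0.0002] F [0.  5.2 8.7] w 0.0396
yaw_y deg -0.98 z [-1.0e-04  1.3e-03 -1.0e+00] j7 1.119
rz -0.0022742911943667288
[1.06829261 0.16239796 0.0288476 ]
```

To row units: 0.003 m is 0.0038, 0.0015 m is 0.0019.

{"fn": "hand_motion", "kwargs": {
  "segments": [
    {"d":[0.0013,0,0.0019],"aperture":0.03},
    {"d":[0.0013,0,0.0038],"aperture":0.03},
    {"d":[0.0013,0,0.0038],"aperture":0.03},
    {"d":[0.0013,0,0.0038],"aperture":0.03}
  ]
}}

```text
time: 15.92
eef_pos: [0.4694, -0.3545, 0.0934]
orientation: [[0.018, 1.0, 0.002], [1.0, -0.018, 0.001], [0.001, 0.002, -1.0]]
contact_force: [-6.8, 9.8, 33.4]
grip_width: 0.0394
gripper_force: 30.0
```

```bash
python3 - <<'E'
from h import *
togo((.4666,-.3535,.0935),-.85);print(readout.state()['moment'])
E
```

```text
pos [ 0.4694 -0.3545  0.0934] t 15.925 tool d [ 0.0009 -0.0028 -0.0001] F [-6.8  9.8 33.4] w 0.0394
yaw_y deg -1.03 z [ 0.0017  0.001  -1.    ] j7 1.12
rz -0.0031192263438837298
[2.07548466 1.41255745 0.02017569]
```

{"fn": "hand_motion", "kwargs": {
  "segments": [
    {"d":[-0.0013,0,-0.001],"aperture":0.03},
    {"d":[-0.0013,0,-0.001],"aperture":0.03},
    {"d":[-0.0013,0,-0.001],"aperture":0.03}
  ]
}}

```text
time: 16.3
eef_pos: [0.4695, -0.3545, 0.0935]
orientation: [[0.017, 1.0, 0.001], [1.0, -0.017, 0.002], [0.002, 0.001, -1.0]]
contact_force: [-4.2, 11.2, 29.1]
grip_width: 0.0391
gripper_force: 30.0
```

```bash
python3 - <<'E'
from h import *
togo((.4666,-.3535,.0935),-.85)
snap('side','s7')
for f in('s2','s7'):
    g=cv2.imread(f'pics/{f}.png',0);m=g[170:190,294:312]<60;ys,xs=np.nonzero(m);print(f,m.sum(),xs.mean()+294,ys.mean()+170)
# hub top circle: radial brightness in wrist view rectified at candidate heights
snap('wrist','w7')
b=cv2.imread('pics/w7.png')
for n,q in(('nose',(.4681,-.3535,.097)),('hubtop',(.4681,-.3535,.083))):print(n,proj('w7',q).round(1))
u,v=proj('w7',(.4681,-.3535,.09)).astype(int);g=cv2.cvtColor(b,cv2.COLOR_BGR2GRAY);print(g[v-40:v+44:3,u-39:u+40:3])
E
```

```text
pos [ 0.4695 -0.3545  0.0935] t 16.3 tool d [ 0.001  -0.0029 -0.    ] F [-4.2 11.2 29.1] w 0.0391
yaw_y deg -1.0 z [ 0.0011  0.0023 -1.    ] j7 1.121
rz -0.0025883938958128905
s2 45 302.2 178.73333333333332
s7 45 302.2 178.73333333333332
nose [275.5 297.2]
hubtop [275.5 282.3]
[[129 135 132 115  74  67  69  92 110 119 123 128 126 127 129 128 122 121
  114  99  72  65  66 108 126 126 129]
 [132 129 128  75  73  90 109 117 130 132 135 131 128 131 127 131 132 133
  131 124 107  89  63  70 120 127 126]
 [130 126 101  65 100 116 127 131 132 128 117 116 114 129 129 128 129 129
  129 133 128 114  95  63  89 124 124]
 [ 82 120  77  99 121 128 128 127  96 112 125 123 117 117 130 128 129 127
  115 125 132 129 119  93  65 118  81]
 [ 32  97  95 120 129 130 132 107  61 103  93  70  68  73 103 118 109 111
  125 110 115 129 132 118  94  92  33]
 [ 26  80 114 131 130 132 130 127  70  65  69  68  65  62  
[... 1840 characters left out ...]
  95  91 106 110  85]
 [ 43  48  48  48  59  58  46  59  54  57  60  63  55  56  55  61  56  57
   52  55  53  57  54  47  46  47  50]
 [ 36  36  36  38  39  39  39  40  43  41  40  37  39  37  39  38  42  37
   46  50  49  46  50  48  49  46  45]
 [ 38  42  43  41  43  40  42  43  44  44  39  41  42  42  39  41  41  44
   43  42  43  45  45  44  43  44  44]
 [ 53  49  50  49  51  49  47  48  48  47  48  56  45  51  52  52  49  49
   50  50  51  55  57  64  55  64  62]
 [ 49  51  50  52  53  46  50  52  50  49  55  51  54  51  53  52  53  53
   51  52  52  62  78  78  80  81  78]
 [ 50  51  53  51  54  51  48  54  54  51  53  51  52  57  54  54  52  54
   53  56  52  63  75  72  73  78  78]]
```

```bash
python3 -c "
from cell import ctrl
print(ctrl.sign_off())"
```

```text
the job is handed in; nothing more can be done
None
```

I threw the lever right over to its stop and pushed the small gear onto the splines, hub upward, fully home on the washer. The gripper still holds it there with about 29 N, with the clip groove clear above the hub. I handed the job in at about 16 s. My grip slipped off the knob near the end of the lever's swing, and for a moment the closed fingertips pushed with about 44 N sideways, so check that against the 40 N limit.

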